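# Close the loaded heel mould

### The arm

A 7-joint arm with a two-finger parallel gripper is mounted at the origin on the work surface. World frame = base frame: x ahead of the robot, y to its left, z up, the work surface at z = 0. Lengths are in m, angles in rad, forces in N, time in s.
With the tool pointing down it reaches from about 0.425 to 0.8 m from the base axis. Payload 8.3 kg.
Tool frame: the origin (TCP) lies on the centre line of the jaws, within the pads' length; the fingertips stand 11 mm ahead of it and the grasp point (between the pads) lies 8 mm behind it; z points along the fingers, y is the direction in which the jaws open and shut (so a half turn about z gives the same grasp; the last joint's range is limited). The gripper opens to 85 mm and grips with 20 to 120 N. Pads are 22 mm wide; open, the fingers measure 114 mm over their backs; the gripper's body (76 mm by 85 mm) begins 54 mm behind the grasp point. The pads swing forward as they close: fully open they stand 13 mm farther back than shut.
Start: joints at [1.193, 0.383, 0.016, 1.37, -0.006, 1.388, -0.046], TCP at [0.194, -0.594, 0.242] pointing down, gripper open.
Joint ranges: [-2.95, 2.95], [-0.25, 2.06], [-1.52, 1.56], [0.18, 2.33], [-1.44, 4.58], [0.02, 2.06], [-3.01, 3.01]. Speed limits (rad/s): [2.39, 2.39, 3.01, 3.01, 3.14, 3.14, 3.14].

### API

Orientations are given as a unit quaternion [x, y, z, w].
In Python, from station import sensors, vision, order gives the robot as it stands.
- The arm moves only by the shell command python3 -m pendant 'ROWS' [FORCE]. ROWS is JSON, a list of rows, each a list of 3 entries, a list of its own where there are three numbers: the turn, a rotation vector about the tool's x, y, z in units of pi/4 rad (1.0 is pi/4 rad), then the shift along the tool's x, y, z in units of 1000 mm (1.0 is 1000 mm), then the gripper's target within -1 to 1 (shut at 1, half-way at 0, fully open at -1). In form: [[[wx, wy, wz], [dx, dy, dz], gripper], ...]. A call has 1 to 10 rows; each row shifts and turns the commanded pose from where the row before left it, along the tool's axes as they then stand; what a row does not reach is not made up. A row lasts 1/10 s, in which the tool goes at most 50 mm and 8.59 degrees, less where a joint would pass 70% of its speed; a pose out of reach is approached as far as the arm can. A call with a number of a shift or a turn outside -1 to 1 is refused whole. A call with a gripper value outside its range is refused whole. The fingers move at their own pace and stop on an object; FORCE is the grip in N (left out, the last holds). Time passes only in rows, so rows that do not move let the fingers close. It gives the time, the measured TCP pose, the force and the opening at its end, in the units of the state.
- sensors.observe(): the state, without advancing time (a new reading comes with each control period).
- vision.capture(name): name is "side" or "top" or "wrist"; returns (picture, depth): 384x512x3 uint8, red, green, blue; 384x512 float32, m along the optical axis (not along the pixel's ray), 0 where there is no reading.
- vision.camera_params(name): a dict with "camera_matrix" (3x3 intrinsics, pixels), "xyz" and "rotation" of the camera in the world. Camera axes: x right, y down, z forward; pixel columns grow to the right and rows downward; lengths in m; the calibration is good to about 2 mm. A picture is of the moment at which its call begins: read the wrist's pose just before it. camera_params takes no time and is no camera call; for the wrist camera it gives the pose at the moment of the call.
- order.finish_job(): hands the job in, once; it reports no verdict.
The state is a dict: "clock": time; "joints": joint angles; "joint_velocities": joint speeds; "tau": joint torques, N m; "position": TCP position; "orientation": TCP orientation; "contact_force": force on the tool from outside, world axes, zero at the start; "wrist_torque": the same for the moment, N m; "gripper_width": opening from 0.0 (shut) to 1.0 (fully open).
Only numpy, scipy, OpenCV 4.12 (cv2) and the standard library are available. Lean on these libraries where they do the work, as an engineer would, in place of code of your own. Each camera call takes 0.05 s, during which the arm holds its last target. There are 200 camera calls.

### The job

Two identical hinged aluminium moulds stand open on the shoemaker's bench, and only one has a black rubber heel pad lying in its cavity. Lower the lid of that mould until it is fully shut over the pad, without slamming it. Leave the empty mould's lid open, just as it is.

Things in the scene. Friction and masses are not known exactly. Their poses are not given: they have to be found in the camera images.
- mould_loaded: Mould holding the pad, fixed: block 130 (x) x 110 (y) x 45 mm high, cavity 102 x 82, 31 deep, on a steel riser block 4 to 60 mm high, 150 x 150. Origin: centre of the block's underside (top of riser). Lid hinge line: parallel to block y at x = -65, z = 45.5 mm, the side nearer the robot; +x points away from the robot (yaw within 0.5 rad): push the lid's outer face away and down to shut it.
- lid_loaded (a joint): Lid hinge, rad: 0 shut and level, positive open (0.9 to 1.25 at start). Flat plate, 130 mm hinge to free edge, 110 wide, 12 thick, underside on the hinge line; 3 mm screw heads near the hinge; tongue 36 wide, 10 thick, juts 31 mm from mid free edge. Shut, its outer face is 57.5 mm above the block underside. 0.5 kg; stiff hinge (0.55 N m) stays where left, no fall or spring-back.
- heel_pad: Black rubber heel pad, D-shaped, 76 mm long, 66 mm wide, 12 mm thick, lying flat and loose on the floor of the loaded mould's cavity, 14 mm above the block's underside. Origin: centre of its underside. The lid closes without touching it.
- lid_empty_edge (a point): Middle of the free edge of the empty mould's lid, on its outer face. That mould is the same, fixed and open, but empty, on a riser of its own height; the point's x axis runs in the lid's plane from hinge to free edge (130 mm), z is the lid's outward normal.
Not all that is in view belongs to the job. What is shaped like the mould_loaded but red or turquoise is not meant.

How it is judged:
By the outcome, as a careful person would: the job done as asked, in the order asked, and still so for the second after the job is handed in, with the robot touching nothing.
It also fails if it takes over 29 s, if anything falls off the work surface, if the arm or the gripper's body presses on something with over 40 N, if the wrist force passes 120 N, or if a joint passes its speed limit or range.

## Working session

There is one attempt and no reset: what is moved stays moved. The work goes in short steps, Python scripts to look and compute and a shell command to move; the robot and the scene stay as the last step left them, time stands still between calls to the robot, and variables do not carry over. Pictures are saved under pics/ and viewed, about 8 in all and at most 12, crops included, and the job is handed in when it is done.

```bash
mkdir -p pics; ls; python3 - <<'E'
from station import sensors, vision
import cv2,numpy as np
s=sensors.observe();print(s)
for n in("side","top"):
    p,d=vision.capture(n);np.savez(f"pics/{n}0.npz",p=p,d=d,**vision.camera_params(n))
    print(n,vision.camera_params(n),(d>0).mean())
    cv2.imwrite(f"pics/{n}0.png",p[:,:,::-1])
E
```

```text
pics
{'clock': 0.0, 'joints': array([ 1.19313273,  0.38426915,  0.01635945,  1.37119627, -0.00629428,
        1.3882175 , -0.04650526]), 'joint_velocities': array([-1.78082167e-05, -2.76388750e-04,  2.68320741e-04,  7.97073570e-04,
        3.45110798e-04,  1.52437114e-03,  1.16209481e-03]), 'tau': array([ 2.45659203e-04, -6.27599502e+01,  8.44727475e-01, -3.71822119e+01,
        1.67638867e-02,  1.41855338e-02, -7.72459020e-05]), 'position': array([ 0.1933775 , -0.59379961,  0.24124036]), 'orientation': array([ 9.87634811e-01,  1.56768745e-01, -1.79809310e-04, -1.00452428e-03]), 'contact_force': array([ 0.38885574,  0.31662551, -0.92369414]), 'wrist_torque': array([-0.01141438,  0.03864253,  0.00942727]), 'gripper_width': 0.9986070109964018}
side {'camera_matrix': array([[390.9680859 ,   0.        , 246.77109031],
       [  0.        , 390.9680859 , 187.01679479],
       [  0.        ,   0.        ,   1.        ]]), 'xyz': array([0.3689673 , 0.56674656, 0.81017489]), 'rotation': array([-0.07956859,  0.93951747, -0.33252343,  0.02009816])} 0.9960276285807291
top {'camera_matrix': array([[430.14865575,   0.        , 255.51293   ],
       [  0.        , 430.14865575, 198.94170497],
       [  0.        ,   0.        ,   1.        ]]), 'xyz': array([ 0.35543059, -0.03987451,  1.0606186 ]), 'rotation': array([-0.70598618,  0.7064898 , -0.02513816,  0.04270539])} 0.9959818522135416
```

View pics/top0.png

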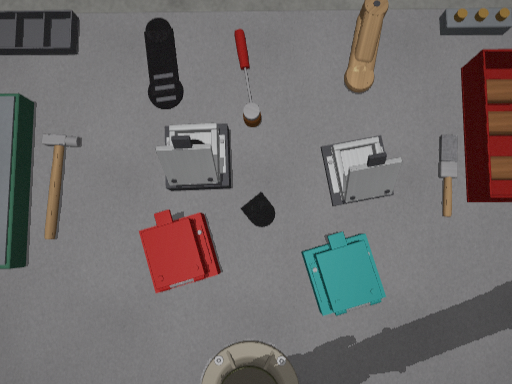

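View pics/side0.png

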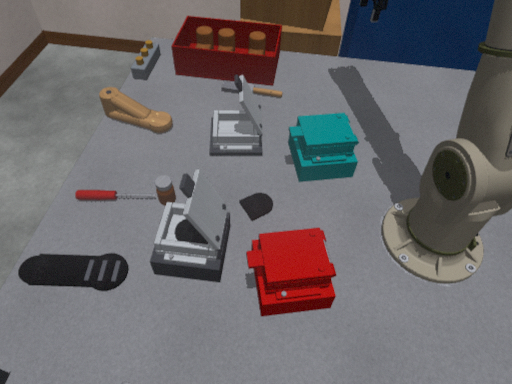

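Candidates for the loaded mould: the left mould (top 197,157; side 192,240) and the right mould (top 360,170; side 237,130). The red and turquoise ones are excluded, and the black pad at top (260,208) lies loose on the bench. In the side view the left mould seems to hold something black at (185,230). I'll check that in a crop.

```bash
cat > h.py <<'E'
import numpy as np,cv2
from scipy.spatial.transform import Rotation as R
def cloud(d,c):
    K=c['camera_matrix'];v,u=np.mgrid[:d.shape[0],:d.shape[1]]
    P=np.dstack([(u-K[0,2])/K[0,0]*d,(v-K[1,2])/K[1,1]*d,d])
    return P@R.from_quat(c['rotation']).as_matrix().T+c['xyz']
E
python3 - <<'E'
from h import *
out=[]
z=np.load("pics/side0.npz");p=z['p'][:,:,::-1]
out=[cv2.resize(p[y:y+110,x:x+100],(400,440),interpolation=cv2.INTER_CUBIC) for y,x in((170,145),(65,195))]
cv2.imwrite("pics/crop1.png",np.hstack(out))
C=cloud(z['d'],z)
for u,v in((190,240),(185,230),(180,245),(165,230),(160,257),(203,230),(205,215),(215,255),(188,185),(258,205),(232,128)): print('side',u,v,p[v,u],C[v,u].round(3))
z=np.load("pics/top0.npz");C=cloud(z['d'],z);np.save('pics/Ct.npy',C)
for u,v in((170,170),(190,165),(210,165),(180,180),(210,180),(181,141),(223,140),(169,158),(200,130),(205,138),(229,150),(229,187),(168,187),(370,180),(375,160),(260,208)): print('top',u,v,z['p'][v,u],C[v,u].round(3))
E
```

```text
side 190 240 [43 42 39] [0.55  0.152 0.085]
side 185 230 [46 46 44] [0.567 0.13  0.084]
side 180 245 [190 185 182] [0.562 0.179 0.105]
side 165 230 [84 80 79] [0.607 0.143 0.094]
side 160 257 [78 71 72] [0.609 0.19  0.059]
side 203 230 [128 123 123] [0.509 0.177 0.173]
side 205 215 [130 126 122] [0.511 0.147 0.179]
side 215 255 [89 86 83] [0.49  0.177 0.082]
side 188 185 [65 60 61] [0.544 0.127 0.242]
side 258 205 [46 43 47] [ 0.424 -0.018  0.013]
side 232 128 [191 184 180] [ 0.539 -0.272  0.026]
top 170 170 [124 125 126] [0.504 0.164 0.163]
top 190 165 [123 124 125] [0.512 0.119 0.178]
top 210 165 [126 126 126] [0.513 0.078 0.171]
top 180 180 [121 121 121] [0.488 0.15  0.123]
top 210 180 [46 47 49] [0.487 0.083 0.126]
top 181 141 [49 47 50] [0.547 0.125 0.246]
top 223 140 [135 135 135] [0.59  0.061 0.072]
top 169 158 [121 121 122] [0.523 0.158 0.198]
top 200 130 [80 81 82] [0.61  0.113 0.089]
top 205 138 [187 187 188] [0.595 0.104 0.072]
top 229 150 [31 30 33] [0.578 0.052 0.014]
top 229 187 [30 32 32] [0.485 0.051 0.017]
top 168 187 [71 71 74] [0.481 0.192 0.057]
top 370 180 [122 122 122] [ 0.485 -0.264  0.133]
top 375 160 [44 46 48] [ 0.517 -0.259  0.199]
top 260 208 [33 34 33] [ 0.434 -0.025  0.013]
```

View pics/crop1.png

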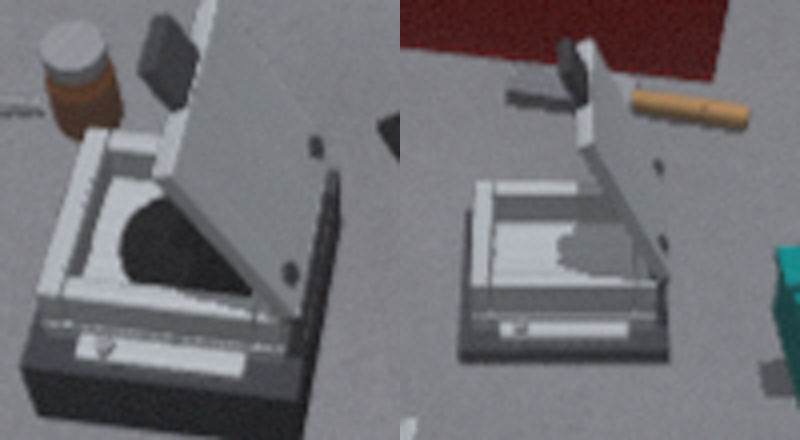

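The left mould holds the D-shaped pad (crop pixel 185,245; top surface z 0.084). The right one shows only a shadow in its cavity. Next I'll fit the loaded lid's plane.

```bash
python3 - <<'E'
from h import *
C=np.load('pics/Ct.npy');zt=np.load('pics/top0.npz')
m=np.zeros(C.shape[:2],bool);m[150:184,160:222]=1
P=C[m]
# seed plane, then inliers
seed=C[152:180,175:210].reshape(-1,3)
for i in range(5):
    c=seed.mean(0);n=np.linalg.svd(seed-c,full_matrices=0)[2][2];n*=-np.sign(n[0])
    D=(C[145:190,155:235].reshape(-1,3)-c)@n
    seed=C[145:190,155:235].reshape(-1,3)[abs(D)<.002]; seed=seed[seed[:,2]>.115]
# outward normal points toward robot (-x) and up
print('n',n,'c',c,len(seed))
yaw=np.arctan2(-n[1],-n[0]); th=np.arccos(n[2]);print('yaw',yaw,'open',th)
ex=np.array([np.cos(yaw),np.sin(yaw),0]);ey=np.cross([0,0,1],ex);t=np.cos(th)*ex+np.sin(th)*np.array([0,0,1])
a=(seed-c)@t;b=(seed-c)@ey
print('along',np.percentile(a,[0.5,50,99.5]),'lat',np.percentile(b,[.5,99.5]))
bm=(np.percentile(b,.5)+np.percentile(b,99.5))/2
F=c+t*np.percentile(a,99.5)+bm*ey   # free edge mid outer
H=F-.130*t-.012*n
print('freeedge',F,'hinge',H,'riser',H[2]-.0455)
O=H+.065*ex-np.array([0,0,.0455]);print('origin',O)
for q in(th,.5,0):
    t=np.cos(q)*ex+np.sin(q)*np.array([0,0,1]);nn=-np.sin(q)*ex+np.array([0,0,np.cos(q)])
    print(q,[ (H+r*t+.012*nn).round(4) for r in(.06,.09,.115,.13)])
for y,x in((145,200),):pass
# tall things nearby: points above z .2 not in the moulds
E
```

```text
n [-0.92019548 -0.03698606  0.38970799] c [0.51171695 0.12331987 0.17373231] 1370
yaw 0.04017207844397309 open 1.1704818367688532
along [-0.06212144  0.00416174  0.05969988] lat [-0.05354668  0.05464539]
freeedge [0.53494164 0.12480315 0.22871223] hinge [0.49536282 0.12321233 0.10431373] riser 0.058813734744979085
origin [0.56031038 0.12582282 0.05881373]
1.1704818367688532 [array([0.5077, 0.1237, 0.1642]), array([0.5194, 0.1242, 0.1919]), array([0.5291, 0.1246, 0.2149]), array([0.5349, 0.1248, 0.2287])]
0.5 [array([0.5422, 0.1251, 0.1436]), array([0.5685, 0.1262, 0.158 ]), array([0.5905, 0.127 , 0.17  ]), array([0.6036, 0.1276, 0.1772])]
0 [array([0.5553, 0.1256, 0.1163]), array([0.5853, 0.1268, 0.1163]), array([0.6103, 0.1278, 0.1163]), array([0.6253, 0.1284, 0.1163])]
```

```bash
python3 -m pendant '[[[0,0,0.175],[0,0,-0.03],1],[[0,0,0.175],[0,0,-0.03],1],[[0,0,0],[0.02,-0.035,0],1],[[0,0,0],[0.02,-0.035,0],1],[[0,0,0],[0.02,-0.035,0],1],[[0,0,0],[0.02,-0.035,0],1],[[0,0,0],[0.02,-0.035,0],1],[[0,0,0],[0.02,-0.035,0],1],[[0,0,0],[0.02,-0.035,0],1],[[0,0,0],[0.02,-0.035,0],1]]' 40
```

```text
clock: 1.1
position: [0.3426, -0.3064, 0.302]
orientation: [1.0, 0.02, -0.0, -0.0]
contact_force: [0.6, 0.1, -0.8]
gripper_width: -0.001
```

```bash
python3 -m pendant '[[[0,0,0],[0.02,-0.03,0],1],[[0,0,0],[0.02,-0.03,0],1],[[0,0,0],[0.02,-0.03,0],1],[[0,0,0],[0.02,-0.03,0],1],[[0,0,0],[0.02,-0.03,0],1],[[0,0,0],[0.005,-0.035,0],1],[[0,0,0],[0.005,-0.035,0],1],[[0,0,0],[0.005,-0.035,0],1],[[0,0,0],[0.005,-0.035,0],1],[[0,0,0],[0.005,-0.035,0],1]]'
```

```text
clock: 2.1
position: [0.4539, 0.023, 0.3021]
orientation: [1.0, 0.02, -0.0, 0.0]
contact_force: [0.6, -0.0, -0.2]
gripper_width: 0.001
```

```bash
python3 -m pendant '[[[0,0,0],[0.008,-0.033,0],1],[[0,0,0],[0.008,-0.033,0],1],[[0,0,0],[0.008,-0.033,0],1],[[0,0,0],[0,0,0.03],1],[[0,0,0],[0,0,0.03],1],[[0,0,0],[0,0,0.03],1],[[0,0,0],[0,0,0],1]]'; python3 - <<'E'
from h import *
from station import vision
p,d=vision.capture("side");cv2.imwrite("pics/side1.png",cv2.resize(p[90:330,60:340,::-1],(784,672))[:600])
H=np.array([.4954,.1232,.1043])
# TCP path (tip-centre contact, 11 mm tip lead; front edge 11 mm ahead) at r=.105
for q in np.arange(1.17,-.01,-.13):
    r=.105;x=H[0]+r*np.cos(q)-.012*np.sin(q)-.011*min(1,np.sin(q)*1.5);z=H[2]+r*np.sin(q)+.012*np.cos(q)+.011
    print(q.round(2),x.round(4),z.round(4))
E
```

```text
clock: 2.8
position: [0.4717, 0.1206, 0.2084]
orientation: [1.0, 0.02, -0.004, 0.001]
contact_force: [-0.4, -0.1, -0.4]
gripper_width: -0.001
1.17 0.5143 0.2167
1.04 0.5272 0.2119
0.91 0.5394 0.2056
0.78 0.5506 0.1977
0.65 0.5617 0.1884
0.52 0.5724 0.1779
0.39 0.5817 0.1663
0.26 0.5895 0.1539
0.13 0.5958 0.1408
0.0 0.6004 0.1273
```

View pics/side1.png

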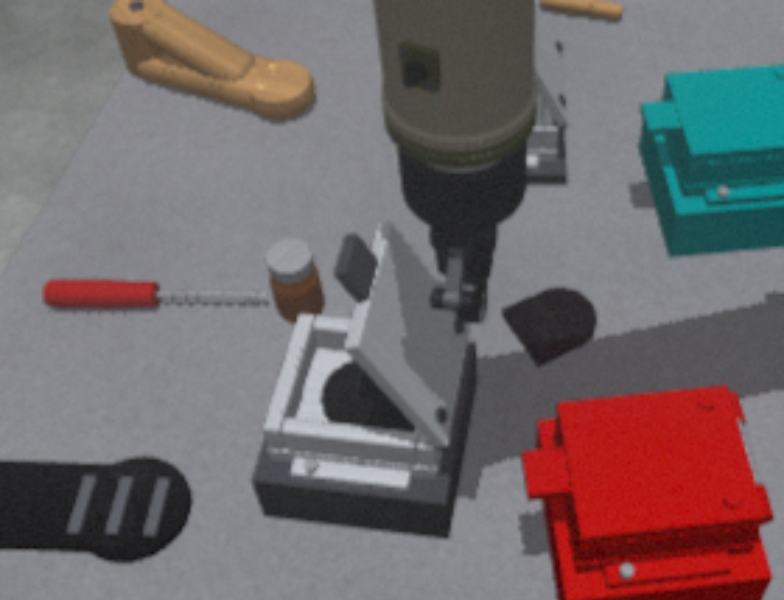

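The shut fingers stand about 30 mm behind the loaded lid's outer face (crop pixel 460,300), centred on it. I'll start pushing gently.

```bash
python3 -m pendant '[[[0,0,0],[0.01,0,-0.002],1],[[0,0,0],[0.01,0,-0.002],1],[[0,0,0],[0.01,0,-0.002],1],[[0,0,0],[0.01,0,-0.002],1],[[0,0,0],[0.005,0,0.002],1],[[0,0,0],[0.005,0,0.002],1],[[0,0,0],[0.005,0,0.002],1],[[0,0,0],[0.005,0,0.002],1]]'; python3 -m pendant '[[[0,0,0],[0.005,0,0.003],1],[[0,0,0],[0.005,0,0.003],1],[[0,0,0],[0.004,0,0.003],1],[[0,0,0],[0.004,0,0.003],1],[[0,0,0],[0.004,0,0.003],1]]'
```

```text
clock: 3.65
position: [0.5343, 0.1241, 0.2122]
orientation: [1.0, 0.02, -0.0, -0.0]
contact_force: [-2.2, 0.5, 3.3]
gripper_width: -0.001
clock: 4.15
position: [0.5562, 0.1249, 0.1969]
orientation: [1.0, 0.02, -0.0, -0.0]
contact_force: [-2.9, -0.5, 2.6]
gripper_width: 0.003
```

```bash
python3 -m pendant '[[[0,0,0],[0.0035,0,0.0035],1],[[0,0,0],[0.0035,0,0.0035],1],[[0,0,0],[0.0035,0,0.0035],1],[[0,0,0],[0.0035,0,0.0035],1],[[0,0,0],[0.003,0,0.004],1],[[0,0,0],[0.003,0,0.004],1],[[0,0,0],[0.003,0,0.004],1],[[0,0,0],[0.003,0,0.004],1]]'; python3 -m pendant '[[[0,0,0],[0.002,0,0.003],1],[[0,0,0],[0.002,0,0.003],1],[[0,0,0],[0.002,0,0.003],1],[[0,0,0],[0.002,0,0.003],1],[[0,0,0],[0.0015,0,0.003],1],[[0,0,0],[0.0015,0,0.003],1],[[0,0,0],[0.0015,0,0.003],1],[[0,0,0],[0.001,0,0.003],1]]'
```

```text
clock: 4.95
position: [0.5824, 0.1257, 0.167]
orientation: [1.0, 0.02, 0.0, 0.0]
contact_force: [-2.9, 0.4, 1.6]
gripper_width: 0.003
clock: 5.75
position: [0.5958, 0.1264, 0.1432]
orientation: [1.0, 0.02, 0.0, -0.0]
contact_force: [-2.0, -0.2, 1.4]
gripper_width: 0.002
```

```bash
python3 -m pendant '[[[0,0,0],[0.001,0,0.002],1],[[0,0,0],[0.001,0,0.002],1],[[0,0,0],[0.001,0,0.002],1],[[0,0,0],[0.0005,0,0.002],1],[[0,0,0],[0,0,0.002],1],[[0,0,0],[0,0,0.0015],1]]'; python3 -m pendant '[[[0,0,0],[0,0,0.0015],1],[[0,0,0],[0,0,0.001],1],[[0,0,0],[0,0,0.001],1],[[0,0,0],[0,0,0.001],1]]'
```

```text
clock: 6.35
position: [0.5996, 0.1266, 0.132]
orientation: [1.0, 0.02, 0.001, -0.0]
contact_force: [0.7, 0.5, 2.0]
gripper_width: -0.001
clock: 6.75
position: [0.5995, 0.1265, 0.1282]
orientation: [1.0, 0.02, 0.001, -0.0]
contact_force: [-1.5, -1.6, 14.2]
gripper_width: -0.002
```

```bash
python3 -m pendant '[[[0,0,0],[0,0,0.001],1],[[0,0,0],[0,0,0],1]]'; python3 -m pendant '[[[0,0,0],[0,0,0.0005],1],[[0,0,0],[0,0,0],1],[[0,0,0],[0,0,0],1]]'
```

```text
clock: 6.95
position: [0.5995, 0.1266, 0.1282]
orientation: [1.0, 0.02, 0.001, 0.0]
contact_force: [-4.1, -2.1, 14.9]
gripper_width: 0.003
clock: 7.25
position: [0.5996, 0.1265, 0.1282]
orientation: [1.0, 0.02, 0.001, 0.0]
contact_force: [-4.6, -1.5, 18.2]
gripper_width: 0.002
```

The arm has hit a hard stop: z stays at 0.1282 (0.1273 expected for shut) while the force rises. I'll retreat and check.

```bash
python3 -m pendant '[[[0,0,0],[0,0,-0.01],1],[[0,0,0],[0,0,-0.03],1],[[0,0,0],[0,0,-0.04],1],[[0,0,0],[0,0,-0.04],1],[[0,0,0],[-0.03,0.03,-0.03],1],[[0,0,0],[-0.03,0.03,0],1],[[0,0,0],[-0.03,0.03,0],1],[[0,0,0],[-0.03,0.03,0],1],[[0,0,0],[-0.03,0.03,0],1],[[0,0,0],[0,0,0],1]]'; python3 - <<'E'
from h import *
from station import vision
im=[]
for n in("side","top"):
    p,d=vision.capture(n);C=cloud(d,vision.camera_params(n))
    if n=="side":im.append(cv2.resize(p[150:300,120:270,::-1],(400,400)))
    else: im.append(cv2.resize(p[90:240,130:280,::-1],(400,400)))
    m=(abs(C[...,0]-.56)<.05)&(abs(C[...,1]-.126)<.04)&(C[...,2]>.10)&(C[...,2]<.16)
    Q=C[m];A=np.c_[Q[:,:2],np.ones(len(Q))];k=np.linalg.lstsq(A,Q[:,2],rcond=None)[0]
    print(n,len(Q),'median z',np.median(Q[:,2]),'slope x,y',k[:2],'z at hinge end/free end',k@[.505,.124,1],k@[.62,.128,1])
    # empty lid compared with the start
    C0=cloud(np.load(f"pics/{n}0.npz")['d'],np.load(f"pics/{n}0.npz"))
    me=(abs(C0[...,0]-.5)<.06)&(abs(C0[...,1]+.265)<.06)&(C0[...,2]>.1)
    print(' empty lid change mm',np.percentile(abs(C-C0)[me][:,2],[50,90])*1e3,me.sum())
cv2.imwrite("pics/end.png",np.hstack(im))
E
```

```text
clock: 8.25
position: [0.453, -0.033, 0.2745]
orientation: [1.0, 0.016, -0.001, 0.001]
contact_force: [0.2, -0.2, 0.4]
gripper_width: -0.001
side 1474 median z 0.11632587711593356 slope x,y [-0.00220929  0.00126263] z at hinge end/free end 0.11647135370335118 0.11622233546998496
 empty lid change mm [203.40830395 234.01837596] 600
top 1235 median z 0.11630405574468183 slope x,y [-0.00402303  0.002475  ] z at hinge end/free end 0.11653441029586167 0.11608166238889697
 empty lid change mm [1.48690633 3.888923  ] 1533
```

View pics/end.png

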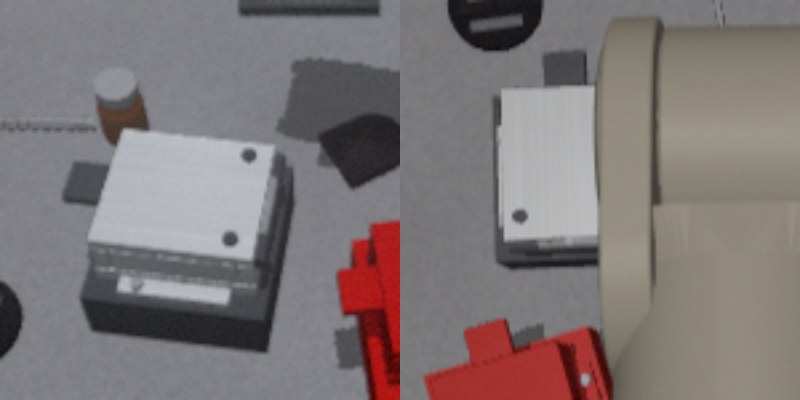

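The lid lies flat on the block (side crop 185,190), level to within 0.5 mm at z 0.1163 m, the predicted shut height. I'll hand in.

```bash
python3 -c "
from station import order
print(order.finish_job())"
```

```text
the job is handed in; nothing more can be done
None
```

The loaded mould's lid is fully shut over the pad, and the job is handed in at about 8.4 s of the 29 s allowed. I chose the left mould because the close crop showed the D-shaped pad in its cavity. I then pushed the lid's outer face over and down along its arc with the shut fingers, slowing towards the end. The wrist readings stayed below about 20 N.

**Last checks:**
- **Loaded lid:** its outer face is at z = 0.1163 m in both cameras, which matches the height predicted for shut. It is level to about 0.5 mm from hinge to free edge.
- **Hard stop:** the tool stopped about 1 mm above the predicted height, within the calibration error.
- **Empty lid:** the top view shows it unmoved, with a median change of 1.5 mm (noise level). The side-view comparison read about 200 mm, which I put down to the arm probably blocking that camera's view of the lid, so that check confirms nothing.
- **Arm:** it is clear of everything and reads about zero force.

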